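# Feed a foam board between the mat cutter's guides and clamp it

## Task

A piece of foam board lies askew on the mat cutter, in front of its raised bar. Without lifting it off the base, slide it between the two side guides and on under the bar until its far edge lies flush against the stop strip; nobody has noted where the guides are set, so feel for them, and push gently, for the board's soft edges dent. Then fold the bar down flat onto the board, leaving the eraser and the ink bottle where they are.

Things in the scene. Friction and masses are not known exactly. Their poses are not given: they have to be found in the camera images.
- cutter: bench mat cutter, fixed to the table: a grey base 290 mm deep (x) by 330 mm wide (y), its top 18 mm above the table. Origin at the centre of the underside; x points away from the operator to the bar's hinge, y to the left, z up. With the bar down its front edge is at x = +25 mm.
- stop (a point): where the stop strip's near face (along y, 4 mm high) crosses the cutter's middle, at base-top height, x = +85 mm, y = 0. Stop strip and both side guides are one steel piece, clamped with its middle anywhere from y = -25 to +25 mm: this is not measured
- mouth (a point): point on the base top at x = -13 mm, y = 0 on the cutter, about which the guides' mouth lies (up to 25 mm left or right). The side guides stand 134 mm apart inside; each is 12 mm wide, 10 mm high from x = -13 to +21 mm on the cutter and 4 mm high from there on, under the bar; in front of x = -13 mm they flare outwards by 5 mm to x = -31 mm
- board: white foam board, 90 mm (x) by 130 mm (y), 5 mm thick, lying flat on the base. Origin at the centre of its underside; x to its far edge, y to its left edge. A push of more than about 30 N dents it.
- board_far_right (a point): far right corner of the board, half way through its thickness
- board_far_left (a point): far left corner of the board, half way through its thickness
- bar (a joint): angle of the hinged aluminium guide bar, rad: 0 = lying flat on a 5 mm board, positive = front edge raised; it runs down to -0.05 if no board is under it. A stiff hinge holds it where it is left; about 2 N down on its front apron folds it.
- bar_lip (a point): middle of the upper face of the bar's thin front apron, where it can be pressed down. The apron is 6 mm thick, 34 mm deep and 250 mm long; this point is 66 mm from the hinge axis and 14 mm from the front edge. Behind it a runner stands 13 mm higher; a black cutter head (52 mm wide, 43 mm above the apron) is parked at its left end
- bar_hinge (a point): middle of the bar's hinge axis (along the cutter's y), 27 mm above the table, at x = +105 mm on the cutter
- eraser: the small eraser lying on the left part of the cutter's base (20 x 42 x 13 mm); origin at the centre of its underside; to be left alone
- ink_bottle: the square dark ink bottle (44 x 44 x 56 mm) standing on the table to the left of the cutter; origin at the centre of its underside; to be left alone

How it is judged:
By the outcome, as a careful person would: the job done as asked, in the order asked, and still so for the second after the job is handed in, with the robot touching nothing.
It also fails if it takes over 61 s, if anything falls off the work surface, if the arm or the gripper's body presses on something with over 40 N, if the wrist force passes 120 N, or if a joint passes its speed limit or range.

## Robot

A 6-joint arm with a two-finger parallel gripper is mounted at the origin on a cart in front of the work surface, level with it; the furniture and walls round the work are solid. World frame = base frame: x ahead of the robot, y to its left, z up, the work surface at z = 0. Lengths are in m, angles in rad, forces in N, time in s.
With the tool pointing down it reaches from about 0.3 to 0.875 m from the base axis. Payload 6.4 kg.
Tool frame: the origin (TCP) lies midway between the tips of the shut fingers; the grasp point (between the pads) lies 19 mm behind it; z points along the fingers, y is the line along which they close (so a half turn about z gives the same grasp; the last joint's range is limited). The gripper opens to 85 mm and grips with 20 to 120 N. Pads are 22 mm wide; open, the fingers measure 114 mm over their backs; the gripper's body (76 mm by 85 mm) begins 54 mm behind the grasp point. The pads swing forward as they close: fully open they stand 13 mm farther back than shut.
Start: joints at [1.111, 0.181, 1.607, -0, 1.354, -0.206], TCP at [0.144, 0.557, 0.231] pointing down, gripper open.
Joint ranges: [-2.99, 2.99], [-0.89, 2.07], [0.3, 2.58], [-1.14, 4.28], [0, 2.63], [-3.12, 3.12]. Speed limits (rad/s): [2.57, 2.57, 3.01, 3.14, 3.14, 3.14].

## Interface

Orientations are given as a unit quaternion [x, y, z, w].
In Python, from bench import readout, grab_frame, job gives the robot as it stands.
- The arm moves only by the tool send_rows, never from a script. Its argument "rows" is a list of rows, each a list of 7 numbers: the shift along the tool's x, y, z as a fraction of full scale, then the turn, a rotation vector about the tool's x, y, z as a fraction of full scale, then the opening, from 0 (shut) to 1 (fully open). A call has 1 to 20 rows; each row is the pose to reach, as a shift and turn from the pose commanded when the call began, along the tool's axes at that moment, turning the shorter way round; what a row does not reach only later rows make up. Full scale, the value 1, is 0.5 m for a shift and 360 degrees for a turn. A row lasts 1/12 s, in which the tool goes at most 41.7 mm and 7.16 degrees, less where a joint would pass 70% of its speed; a pose out of reach is approached as far as the arm can. A call with a number of a shift or a turn outside -1 to 1 is refused whole. A call with a gripper value outside its range is refused whole. The fingers move at their own pace and stop on an object; "grip_force" is the grip in N (left out, the last holds). Time passes only in rows, so rows that repeat a pose let the fingers close. It gives the time, the measured TCP pose, the force, the opening and the grip force at its end, in the units of the state.
- readout.get_obs(): the state, without advancing time (a new reading comes with each control period).
- grab_frame(name): name is "scene" or "top"; returns a dict with "frame" (384x512x3 uint8, red, green, blue), "z_map" (384x512 float32, m along the optical axis (not along the pixel's ray), 0 where there is no reading), "K" (3x3 intrinsics, pixels), "view" (4x4, takes a point from world to camera coordinates). Camera axes: x right, y up, looking along -z (the intrinsics and any distortion apply to the point x, -y, -z); pixel columns grow to the right and rows downward; lengths in m; the calibration is good to about 2 mm. A picture is of the moment at which its call begins.
- job.close_job(): hands the job in; it is judged then, once.
The state is a dict: "t": time; "qpos": joint angles; "dq": joint speeds; "joint_torque": joint torques, N m; "ee_pos": TCP position; "tool_rot": TCP orientation; "contact_force": force on the tool from outside, world axes, zero at the start; "ft_torque": the same for the moment, N m; "opening": finger opening in m; "grasp_force": force on a finger pad.
Only numpy, scipy, OpenCV 4.12 (cv2) and the standard library are available. Lean on these libraries where they do the work, as an engineer would, in place of code of your own. Each camera call takes 0.05 s, during which the arm holds its last target. There are 200 camera calls.

## Working session

There is one attempt and no reset: what is moved stays moved. The work goes in short steps, Python scripts to look and compute and a tool call to move; the robot and the scene stay as the last step left them, time stands still between calls to the robot, and variables do not carry over. Pictures are saved under pics/ and viewed, at most 10 in all, crops included, and the job is handed in when it is done.

Besides the shell and the picture viewer there is one more tool, called after "Call:" as a command line: name --pt "numbers of a row" for each row, then --argument value for the rest. send_rows: Moves the arm, as the interface text tells. Its arguments: {"type":"object","properties":{"rows":{"type":"array"},"grip_force":{"type":"number"}},"required":["rows"]}

```bash
mkdir -p pics; ls; cat > h.py <<'E'
import numpy as np,cv2
from bench import readout,grab_frame,job
def grab(n):
    f=grab_frame(n); return f
def proj(f,P):
    P=np.atleast_2d(P); c=(f['view']@np.c_[P,np.ones(len(P))].T)[:3]; p=np.array([c[0],-c[1],-c[2]]); q=f['K']@p; return (q[:2]/q[2]).T
def ray(f,uv):
    uv=np.atleast_2d(np.float64(uv)); d=np.linalg.inv(f['K'])@np.c_[uv,np.ones(len(uv))].T; d[1:]*=-1
    R=f['view'][:3,:3]; o=-R.T@f['view'][:3,3]; return o,(R.T@d).T
def onz(f,uv,z):
    o,d=ray(f,uv); return o+d*((z-o[2])/d[:,2])[:,None]
def depthpts(f,uv):
    uv=np.atleast_2d(uv).astype(int); o,d=ray(f,uv); return o+d*f['z_map'][uv[:,1],uv[:,0]][:,None]
E
python3 - <<'E'
from h import *
for n in('top','scene'):
    f=grab(n); cv2.imwrite(f'pics/{n}0.png',f['frame'][:,:,::-1]); np.savez(f'{n}0.npz',**f)
    print(n,f['K'].round(1).tolist(),f['view'].round(3).tolist(),f.keys())
print(readout.get_obs())
E
```

```text
pics
top [[392.6, 0.0, 252.6], [0.0, 392.6, 190.3], [0.0, 0.0, 1.0]] [[0.008, -0.999, 0.042, 0.249], [0.991, 0.014, 0.135, -0.564], [-0.136, 0.041, 0.99, -0.852], [0.0, 0.0, 0.0, 1.0]] dict_keys(['frame', 'z_map', 'K', 'view'])
scene [[429.6, 0.0, 255.8], [0.0, 429.6, 194.4], [0.0, 0.0, 1.0]] [[0.876, -0.482, 0.026, -0.361], [0.229, 0.464, 0.856, -0.295], [-0.425, -0.743, 0.517, -0.554], [0.0, 0.0, 0.0, 1.0]] dict_keys(['frame', 'z_map', 'K', 'view'])
{'t': 0.1, 'qpos': array([ 1.11065877e+00,  1.81471467e-01,  1.60790916e+00, -1.01065294e-05,
        1.35381992e+00, -2.06290301e-01]), 'dq': array([ 1.02805323e-03, -1.43568135e-03, -1.91637105e-03, -2.51149097e-04,
        7.74977872e-05,  7.20700942e-04]), 'joint_torque': array([ 3.35314080e-04, -4.45873511e+01, -3.52241707e+01, -3.20833142e-04,
        3.99231445e-03, -1.51611108e-06]), 'ee_pos': array([0.14415169, 0.55611677, 0.23047104]), 'tool_rot': array([ 1.26581995e-01,  9.91955822e-01, -7.61343174e-04, -2.58294888e-04]), 'contact_force': array([-0.66686488,  0.29361216, -0.00533758]), 'ft_torque': array([0.00195223, 0.02501405, 0.0164897 ]), 'grasp_force': 0.0, 'opening': 0.08538627474776347}
```

View pics/top0.png

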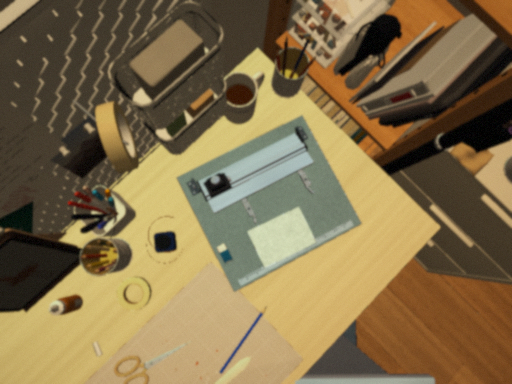

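View pics/scene0.png

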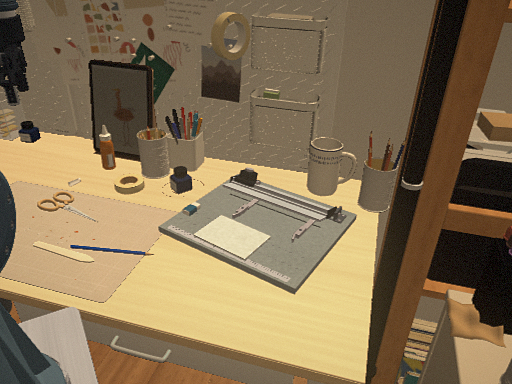

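The top view shows the cutter with corners near (178,178), (302,117), (360,222) and (238,290). The board is at (283,237), the eraser at (224,253), the bottle at (165,242), and the guides near (250,210) and (307,182). The scene view confirms this layout. Next I'll enlarge both.

```bash
python3 - <<'E'
from h import *
f=dict(np.load('top0.npz')); g=dict(np.load('scene0.npz'))
a=cv2.resize(f['frame'][105:300,165:370],None,fx=3.9,fy=3.05*1,interpolation=cv2.INTER_CUBIC)
a=cv2.resize(f['frame'][105:300,165:370],None,fx=3,fy=3,interpolation=cv2.INTER_CUBIC)
cv2.imwrite('pics/topz.png',a[:,:,::-1])
b=cv2.resize(g['frame'][155:295,150:365],None,fx=3.7,fy=3.7,interpolation=cv2.INTER_CUBIC)
cv2.imwrite('pics/scz.png',b[:,:,::-1])
for n,uv in dict(base=(330,200),board=(283,237),eraser=(222,250),bar=(270,175),table=(250,310)).items(): 
    print(n,f['frame'][uv[1],uv[0]],depthpts(f,uv).round(4))
hsv=cv2.cvtColor(f['frame'],cv2.COLOR_RGB2HSV)
for uv in [(330,200),(283,237),(224,255),(270,175),(250,310),(200,200)]: print(hsv[uv[1],uv[0]])
E
```

```text
base [118 128 112] [[0.543  0.0767 0.0209]]
board [213 220 184] [[0.4576 0.1857 0.0248]]
eraser [191 193 156] [[0.4277 0.3216 0.0302]]
bar [167 186 181] [[0.5943 0.2173 0.0477]]
table [200 170 126] [[0.2949 0.2576 0.0022]]
[ 49  32 128]
[ 36  42 220]
[ 96 202  87]
[ 82  26 186]
[ 18  94 200]
[ 53  40 133]
```

View pics/topz.png

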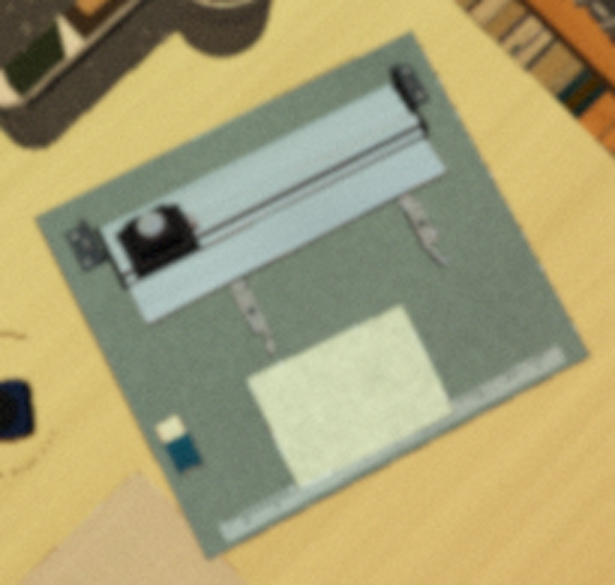

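View pics/scz.png

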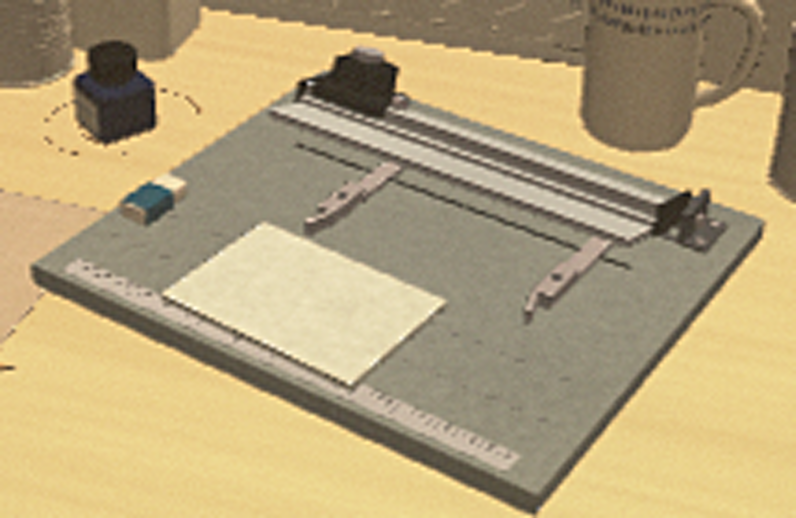

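The zoomed top view shows the guides' front tips at about (256,222) and (313,193), the board quad from (248,232) to (315,242), and the bar's front edge from (214,212) to (313,162). In the scene view the bar is raised, with the guides running under it.

```bash
cat > loc.py <<'E'
from h import *
def frame(f):
    hsv=cv2.cvtColor(cv2.GaussianBlur(f['frame'],(3,3),0),cv2.COLOR_RGB2HSV)
    m=((hsv[...,1]<66)).astype(np.uint8); r=np.zeros_like(m); r[112:295,172:366]=m[112:295,172:366]
    n,l=cv2.connectedComponents(r); m=(l==l[200,330]).astype(np.uint8)
    c=max(cv2.findContours(m,0,1)[0],key=cv2.contourArea)
    P=onz(f,cv2.convexHull(c)[:,0],0.018)[:,:2]
    (c,wh,a)=cv2.minAreaRect((P*1000).astype(np.float32)); return np.array(c),wh,a
def board(f,z=0.023,thr=195):
    b=cv2.cvtColor(f['frame'],cv2.COLOR_RGB2HSV)
    m=((b[...,2]>thr)&(b[...,1]<66)).astype(np.uint8); r=np.zeros_like(m); r[130:295,172:366]=m[130:295,172:366]
    n,l,s,_=cv2.connectedComponentsWithStats(cv2.morphologyEx(r,2,np.ones((3,3))))
    return l,s
def rect(f,m,z):
    c=max(cv2.findContours(m.astype(np.uint8),0,1)[0],key=cv2.contourArea)
    P=onz(f,cv2.convexHull(c)[:,0],z)[:,:2]; return cv2.minAreaRect((P*1000).astype(np.float32))
E
python3 - <<'E'
from loc import *
f=dict(np.load('top0.npz')); g=dict(np.load('scene0.npz'))
c,wh,a=frame(f); print('cutter',c,wh,a)
l,s=board(f); i=l[237,283]; print('board',rect(f,l==i,0.023),s[i])
# orientation: hinge dir in image from (300,255) to (240,147)
d=onz(f,[(299,255),(240,147)],.018); print(np.degrees(np.arctan2(*(d[1]-d[0])[[1,0]])))
pts=dict(top=[(178,178),(302,117),(360,222),(235,289)],)
print(onz(f,pts['top'],.018).round(4))
print('top tips',onz(f,[(255.7,221.7),(313.3,192.7)],.028).round(4))
sc=[(150+300/3.7+8/3.7,155+228/3.7),(150+528/3.7,155+312/3.7)]
print('scene tips',onz(g,sc,.028).round(4))
print('scene corners',onz(g,[(150+x/3.7,155+y/3.7) for x,y in [(32,268),(540,497),(764,226)]],.018).round(4))
print('board scene',onz(g,[(150+x/3.7,155+y/3.7) for x,y in [(265,222),(446,301),(352,385),(162,291)]],.023).round(4))
print('board top',onz(f,[(165+x/3,105+y/3) for x,y in [(247,379),(402,305),(450,411),(300,487)]],.023).round(4))
print('bar front top',onz(f,[(165+x/3,105+y/3) for x,y in [(149,322),(446,171)]],.045).round(4),'scene',onz(g,[(150+x/3.7,155+y/3.7) for x,y in [(272,112),(628,240)]],.045).round(4))
for uv in [(228,202),(260,187),(290,170),(258,183)]: print(depthpts(f,uv).round(4))
E
```

```text
cutter [541.68756104 217.06111145] (287.0116271972656, 327.38177490234375) 28.101144790649414
board ((457.1797790527344, 188.6482391357422), (91.37675476074219, 128.42352294921875), 26.415367126464844) [ 249  208   66   59 2257]
28.8589536591298
[[0.5893 0.4254 0.018 ]
 [0.74   0.1391 0.018 ]
 [0.4935 0.0074 0.018 ]
 [0.3425 0.2918 0.018 ]]
top tips [[0.491  0.2475 0.028 ]
 [0.5585 0.1165 0.028 ]]
scene tips [[0.4877 0.239  0.028 ]
 [0.5583 0.1131 0.028 ]]
scene corners [[ 3.368e-01  2.859e-01  1.800e-02]
 [ 4.921e-01 -5.000e-04  1.800e-02]
 [ 7.404e-01  1.315e-01  1.800e-02]]
board scene [[0.4711 0.2626 0.023 ]
 [0.5272 0.1474 0.023 ]
 [0.4479 0.1074 0.023 ]
 [0.3917 0.2261 0.023 ]]
board top [[0.4695 0.2659 0.023 ]
 [0.5266 0.1487 0.023 ]
 [0.4471 0.1131 0.023 ]
 [0.3903 0.2258 0.023 ]]
bar front top [[0.5097 0.3388 0.045 ]
 [0.6262 0.1181 0.045 ]] scene [[0.514  0.3437 0.045 ]
 [0.6318 0.1255 0.045 ]]
[[0.5321 0.3098 0.0517]]
[[0.5664 0.2397 0.0518]]
[[0.6059 0.1727 0.0503]]
[[0.5755 0.2441 0.0501]]
```

```bash
cat > mv.py <<'E'
import sys
from h import *
from scipy.spatial.transform import Rotation as R
C=np.array([.540,.213,0]); YAW=np.radians(28.3); RC=R.from_euler('z',YAW)
def st():
    o=readout.get_obs(); p=RC.inv().apply(o['ee_pos']-C); r=R.from_quat(o['tool_rot'])
    ty=RC.inv().apply(r.apply([0,1,0])); print('t %.2f cut'%o['t'],(p*1000).round(1),'tooly yaw %.2f'%np.degrees(np.arctan2(ty[1],ty[0])),'tilt',RC.inv().apply(r.apply([0,0,1])).round(4),'F_cut',RC.inv().apply(o['contact_force']).round(2),'op %.4f'%o['opening'],'q',o['qpos'].round(2)); return o,r
def go(x,y,z,yaw):
    "cutter mm; yaw deg of tool y axis in cutter frame"
    o,r=st(); a=YAW+np.radians(yaw); ty=np.array([np.cos(a),np.sin(a),0]); tz=np.array([0,0,-1.]); tx=np.cross(ty,tz)
    t=R.from_matrix(np.c_[tx,ty,tz]); d=r.inv().apply(C+RC.apply(np.array([x,y,z])/1000)-o['ee_pos']); rv=(r.inv()*t).as_rotvec()
    print('shift',(d/.5).round(4),'turn',(rv/2/np.pi).round(4),'rows>=',np.linalg.norm(d)/.0417,np.degrees(np.linalg.norm(rv))/7.16)
if __name__=='__main__':
    a=list(map(float,sys.argv[1:])); go(*a) if a else st()
E
python3 mv.py -84 104 70 0
python3 - <<'E'
from loc import *
from mv import RC,C
f=dict(np.load('top0.npz')); hsv=cv2.cvtColor(f['frame'],cv2.COLOR_RGB2HSV)
m=np.zeros((384,512),np.uint8); m[235:270,212:240]=((hsv[...,1]>130)|(hsv[...,2]>170))[235:270,212:240]
r=rect(f,m,.031); print('eraser cut',RC.inv().apply(np.r_[np.array(r[0])/1000,0]-C),r)
E
```

```text
t 0.10 cut [-185.9  489.8  230.5] tooly yaw 47.16 tilt [-1.3e-03 -9.0e-04 -1.0e+00] F_cut [-0.45  0.57 -0.01] op 0.0854 q [ 1.11  0.18  1.61 -0.    1.35 -0.21]
shift [-0.6741 -0.4267  0.3214] turn [-3.00e-04  1.00e-04  1.31e-01] rows>= 10.313124042912635 6.586010310127752
eraser cut [-0.06051813  0.16799326  0.        ] ((407.071533203125, 332.22332763671875), (41.49872970581055, 21.84076690673828), 1.2765449285507202)
```

Call:
send_rows --pt "-0.674 -0.427 0 0 0 0.131 0.53" --pt "-0.674 -0.427 0 0 0 0.131 0.53" --pt "-0.674 -0.427 0 0 0 0.131 0.53" --pt "-0.674 -0.427 0 0 0 0.131 0.53" --pt "-0.674 -0.427 0 0 0 0.131 0.53" --pt "-0.674 -0.427 0 0 0 0.131 0.53" --pt "-0.674 -0.427 0 0 0 0.131 0.53" --pt "-0.674 -0.427 0 0 0 0.131 0.53" --pt "-0.674 -0.427 0 0 0 0.131 0.53" --pt "-0.674 -0.427 0 0 0 0.131 0.53" --pt "-0.674 -0.427 0.32 0 0 0.131 0.53" --pt "-0.674 -0.427 0.32 0 0 0.131 0.53" --pt "-0.674 -0.427 0.32 0 0 0.131 0.53" --pt "-0.674 -0.427 0.32 0 0 0.131 0.53" --pt "-0.674 -0.427 0.32 0 0 0.131 0.53" --pt "-0.674 -0.427 0.32 0 0 0.131 0.53"

```text
t: 1.43
ee_pos: [0.4151, 0.2647, 0.0698]
tool_rot: [0.513, 0.858, -0.002, -0.002]
contact_force: [1.2, -0.4, 0.2]
opening: 0.045
grasp_force: 0.0
```

```bash
python3 mv.py -84 104 28 0; python3 - <<'E'
from h import *
f=grab('top'); np.savez('top1.npz',**f); g=grab('scene')
a=cv2.resize(f['frame'][150:300,180:340],None,fx=2.5,fy=2.5); b=cv2.resize(g['frame'][120:290,150:310],(400,375))
cv2.imwrite('pics/a1.png',np.hstack([a,b])[:,:,::-1])
E
```

```text
t 1.43 cut [-85.5 104.7  69.8] tooly yaw -0.01 tilt [-5.5e-03  9.0e-04 -1.0e+00] F_cut [ 0.84 -0.9   0.2 ] op 0.0450 q [ 0.33  0.22  1.93  0.    1.   -0.17]
shift [-0.0015  0.0034  0.0835] turn [-0.0009 -0.0002 -0.    ] rows>= 1.002775933774717 0.04481847182279087
```

View pics/a1.png

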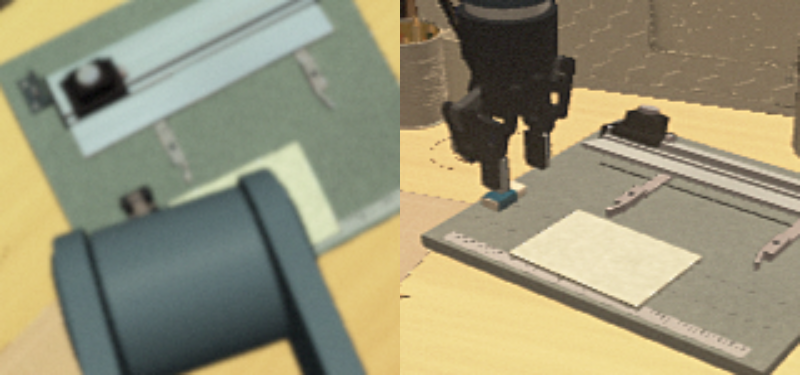

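The right half shows the fingers clear above the base to the left of the board at (600,255), with the eraser at (500,198) out of the way. Next I'll feel downwards.

Call:
send_rows --pt "0 0.003 0.04 0 0 0 0.53" --pt "0 0.003 0.08 0 0 0 0.53" --pt "0 0.003 0.092 0 0 0 0.53" --pt "0 0.003 0.096 0 0 0 0.53" --pt "0 0.003 0.096 0 0 0 0.53" --pt "0 0.003 0.096 0 0 0 0.53"

```text
t: 2.03
ee_pos: [0.4196, 0.2666, 0.025]
tool_rot: [0.513, 0.859, 0.001, 0.001]
contact_force: [-0.3, 0.0, 1.8]
opening: 0.0451
grasp_force: 0.0
```

Call:
send_rows --pt "0 0 0.002 0 0 0 0.53" --pt "0 0 0.004 0 0 0 0.53" --pt "0 0 0.004 0 0 0 0.53"

```text
t: 2.28
ee_pos: [0.4186, 0.2662, 0.0218]
tool_rot: [0.513, 0.859, 0.0, 0.0]
contact_force: [0.0, 0.2, -0.5]
opening: 0.0453
grasp_force: 0.0
```

Call:
send_rows --pt "0 0 0.002 0 0 0 0.53" --pt "0 0 0.004 0 0 0 0.53" --pt "0 0 0.004 0 0 0 0.53"

```text
t: 2.53
ee_pos: [0.4181, 0.266, 0.0191]
tool_rot: [0.513, 0.859, -0.0, -0.0]
contact_force: [-0.2, -0.5, 0.1]
opening: 0.0453
grasp_force: 0.0
```

Call:
send_rows --pt "0 0 0.002 0 0 0 0.53" --pt "0 0 0.004 0 0 0 0.53" --pt "0 0 0.004 0 0 0 0.53"

```text
t: 2.78
ee_pos: [0.4181, 0.266, 0.017]
tool_rot: [0.513, 0.859, -0.0, -0.0]
contact_force: [0.6, -0.2, 0.1]
opening: 0.0454
grasp_force: 0.0
```

Call:
send_rows --pt "0 0 0.002 0 0 0 0.53" --pt "0 0 0.003 0 0 0 0.53" --pt "0 0 0.003 0 0 0 0.53"

```text
t: 3.03
ee_pos: [0.4183, 0.266, 0.0158]
tool_rot: [0.513, 0.859, -0.0, -0.0]
contact_force: [-0.2, 0.3, 0.9]
opening: 0.0456
grasp_force: 0.3
```

Call:
send_rows --pt "0 0 0.002 0 0 0 0.53" --pt "0 0 0.002 0 0 0 0.53"

```text
t: 3.2
ee_pos: [0.4184, 0.2661, 0.0157]
tool_rot: [0.513, 0.859, -0.0, -0.0]
contact_force: [-4.9, -2.9, 11.9]
opening: 0.0451
grasp_force: 6.4
```

Call:
send_rows --pt "0 0 0.002 0 0 0 0.53" --pt "0 0 0.002 0 0 0 0.53"

```text
t: 3.37
ee_pos: [0.4184, 0.2661, 0.0157]
tool_rot: [0.513, 0.859, -0.0, -0.0]
contact_force: [-7.9, -3.4, 24.3]
opening: 0.0452
grasp_force: 11.9
```

Call:
send_rows --pt "0 0 0.002 0 0 0 0.53" --pt "0 0 0.002 0 0 0 0.53"

```text
t: 3.53
ee_pos: [0.4184, 0.2661, 0.0156]
tool_rot: [0.513, 0.859, -0.0, -0.0]
contact_force: [-12.9, -5.5, 34.8]
opening: 0.045
grasp_force: 17.5
```

Call:
send_rows --pt "0 0 -0.009 0 0 0 0.53" --pt "0 0 -0.009 0 0 0 0.53" --pt "0 0 -0.009 0 0 0 0.53"

```text
t: 3.78
ee_pos: [0.4185, 0.2661, 0.0174]
tool_rot: [0.513, 0.859, 0.0, 0.0]
contact_force: [0.0, 0.2, 0.1]
opening: 0.045
grasp_force: 0.0
```

```bash
python3 mv.py -84 54 17 0
```

```text
t 3.78 cut [-81.8 104.4  17.4] tooly yaw -0.00 tilt [ 8.e-04 -1.e-04 -1.e+00] F_cut [0.11 0.12 0.05] op 0.0450 q [ 0.33  0.32  1.94  0.    0.88 -0.17]
shift [-0.1007 -0.0044  0.0008] turn [ 0.0001  0.     -0.    ] rows>= 1.20907666946134 0.006271775060148318
```

Call:
send_rows --pt "-0.006 0 0 0 0 0 0.53" --pt "-0.012 0 0 0 0 0 0.53" --pt "-0.018 0 0 0 0 0 0.53" --pt "-0.023 0 0 0 0 0 0.53" --pt "-0.028 0 0 0 0 0 0.53" --pt "-0.033 0 0 0 0 0 0.53" --pt "-0.038 0 0 0 0 0 0.53"

```text
t: 4.37
ee_pos: [0.4273, 0.249, 0.0171]
tool_rot: [0.513, 0.858, -0.0, -0.0]
contact_force: [0.2, -1.5, 0.4]
opening: 0.0451
grasp_force: 0.1
```

Call:
send_rows --pt "-0.005 0 0 0 0 0 0.53" --pt "-0.01 0 0 0 0 0 0.53" --pt "-0.015 0 0 0 0 0 0.53" --pt "-0.02 0 0 0 0 0 0.53" --pt "-0.025 0 0 0 0 0 0.53" --pt "-0.03 0 0 0 0 0 0.53" --pt "-0.035 0 0 0 0 0 0.53" --pt "-0.04 0 0 0 0 0 0.53" --pt "-0.045 0 0 0 0 0 0.53"

```text
t: 5.12
ee_pos: [0.4381, 0.2293, 0.0173]
tool_rot: [0.513, 0.859, 0.0, -0.0]
contact_force: [0.2, 0.8, 0.1]
opening: 0.045
grasp_force: 0.2
```

```bash
python3 mv.py -84 54 17 0; python3 - <<'E'
from h import *
f=grab('top'); np.savez('top2.npz',**f); g=grab('scene'); np.savez('sc2.npz',**g)
a=cv2.resize(f['frame'][150:300,180:340],None,fx=2.5,fy=2.5); b=cv2.resize(g['frame'][120:290,150:310],(400,375))
cv2.imwrite('pics/a2.png',np.hstack([a,b])[:,:,::-1])
E
```

```text
t 5.12 cut [-82.   62.7  17.3] tooly yaw -0.00 tilt [-0.  0. -1.] F_cut [0.6  0.64 0.09] op 0.0450 q [ 0.24  0.32  1.94  0.    0.88 -0.25]
shift [-0.0173 -0.004   0.0006] turn [-0. -0. -0.] rows>= 0.21310018497677877 0.00035944163806576966
```

View pics/a2.png

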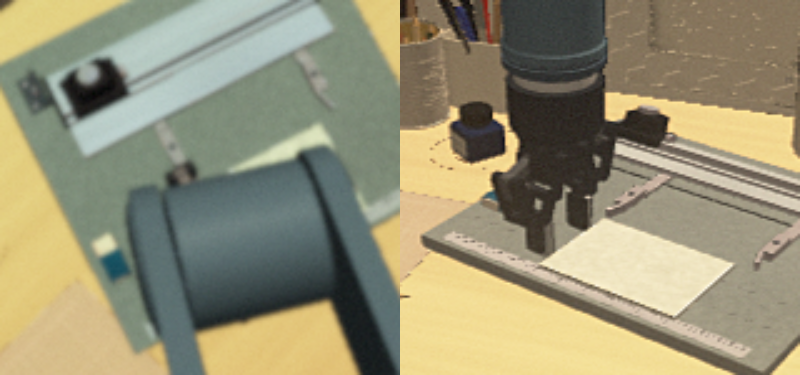

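Scene half: the board's left edge touches the fingers, its far-right corner is at (733,265) and the right guide tip at (757,268). Now I'll compare the two in the scene camera.

```bash
python3 - <<'E'
from loc import *
from mv import RC,C
g=dict(np.load('sc2.npz'));h=cv2.cvtColor(g['frame'],cv2.COLOR_RGB2HSV)
m=((h[...,2]>165)&(h[...,1]<75)).astype(np.uint8); r=np.zeros_like(m); r[205:270,195:290]=m[205:270,195:290]
n,l=cv2.connectedComponents(r); m=(l==l[240,250]).astype(np.uint8)
c=max(cv2.findContours(m,0,1)[0],key=cv2.contourArea); a=cv2.approxPolyDP(cv2.convexHull(c),3,True)[:,0]
cut=lambda P:(RC.inv().apply(P-C)*1000).round(1)
print(a.tolist(),cut(onz(g,a,.023)).tolist(),rect(g,m,.023))
tips=[(150+308/3.7,155+228/3.7),(150+528/3.7,155+312/3.7)]
print('tips',cut(onz(g,tips,.028)))
print('base corners',cut(onz(g,[(150+x/3.7,155+y/3.7) for x,y in [(32,268),(540,497),(764,226)]],.018)))
E
```

```text
[[195, 235], [231, 218], [284, 239], [270, 269], [255, 269], [197, 243]] [[-126.5, 76.8, 23.0], [-34.8, 52.8, 23.0], [-34.4, -78.7, 23.0], [-128.5, -102.7, 23.0], [-144.2, -80.0, 23.0], [-144.6, 56.6, 23.0]] ((468.049072265625, 159.21633911132812), (112.6595458984375, 179.56265258789062), 27.856666564941406)
tips [[-33.7  47.7  28. ]
 [-31.2 -96.6  28. ]]
base corners [[-144.4  160.5   18. ]
 [-143.4 -165.2   18. ]
 [ 137.8 -166.7   18. ]]
```

Call:
send_rows --pt "-0.005 0 0 0 0 0 0.53" --pt "-0.01 0 0 0 0 0 0.53" --pt "-0.015 0 0 0 0 0 0.53" --pt "-0.02 0 0 0 0 0 0.53" --pt "-0.023 0 0 0 0 0 0.53" --pt "-0.023 0 0 0 0 0 0.53" --pt "-0.023 0 0 0 0 0 0.53"

```text
t: 5.8
ee_pos: [0.4435, 0.2192, 0.0173]
tool_rot: [0.513, 0.858, -0.0, 0.0]
contact_force: [0.2, 0.0, -0.0]
opening: 0.0452
grasp_force: 0.0
```

```bash
python3 mv.py -150 -22 60 90; python3 - <<'E'
from loc import *
from mv import RC,C
g=grab('scene');h=cv2.cvtColor(g['frame'],cv2.COLOR_RGB2HSV)
m=((h[...,2]>165)&(h[...,1]<75)).astype(np.uint8); r=np.zeros_like(m); r[205:270,195:290]=m[205:270,195:290]
n,l=cv2.connectedComponents(r); m=(l==l[240,250]).astype(np.uint8)
c=max(cv2.findContours(m,0,1)[0],key=cv2.contourArea); a=cv2.approxPolyDP(cv2.convexHull(c),3,True)[:,0]
cut=lambda P:(RC.inv().apply(P-C)*1000).round(1)
print(a.tolist(),cut(onz(g,a,.023)).tolist())
E
```

```text
t 5.80 cut [-82.   51.2  17.3] tooly yaw -0.02 tilt [ 0.e+00 -1.e-04 -1.e+00] F_cut [ 0.23 -0.07 -0.03] op 0.0452 q [ 0.22  0.32  1.94 -0.    0.88 -0.27]
shift [-0.1465 -0.1359 -0.0855] turn [-0.    0.   -0.25] rows>= 2.606092904009066 12.572027053289997
[[195, 235], [239, 221], [289, 241], [270, 269], [257, 269], [197, 243]] [[-126.5, 76.8, 23.0], [-34.2, 32.2, 23.0], [-34.4, -90.3, 23.0], [-128.5, -102.7, 23.0], [-142.1, -83.0, 23.0], [-144.6, 56.6, 23.0]]
```

Call:
send_rows --pt "0.012 0 0 0 0 0 0.53" --pt "0.012 0 -0.04 0 0 0 0.53" --pt "0.012 0 -0.085 0 0 0 0.53" --pt "-0.146 -0.128 -0.085 0 0 -0.25 0.53" --pt "-0.146 -0.128 -0.085 0 0 -0.25 0.53" --pt "-0.146 -0.128 -0.085 0 0 -0.25 0.53" --pt "-0.146 -0.128 -0.085 0 0 -0.25 0.53" --pt "-0.146 -0.128 -0.085 0 0 -0.25 0.53" --pt "-0.146 -0.128 -0.085 0 0 -0.25 0.53" --pt "-0.146 -0.128 -0.085 0 0 -0.25 0.53" --pt "-0.146 -0.128 -0.085 0 0 -0.25 0.53" --pt "-0.146 -0.128 -0.085 0 0 -0.25 0.53" --pt "-0.146 -0.128 -0.085 0 0 -0.25 0.53" --pt "-0.146 -0.128 -0.085 0 0 -0.25 0.53" --pt "-0.146 -0.128 -0.085 0 0 -0.25 0.53" --pt "-0.146 -0.128 -0.085 0 0 -0.25 0.53" --pt "-0.146 -0.128 -0.085 0 0 -0.25 0.53" --pt "-0.146 -0.128 -0.085 0 0 -0.25 0.53" --pt "-0.146 -0.128 -0.085 0 0 -0.25 0.53"

```text
t: 7.43
ee_pos: [0.4216, 0.125, 0.0598]
tool_rot: [-0.243, 0.97, 0.0, -0.0]
contact_force: [-0.8, -0.1, 0.4]
opening: 0.0457
grasp_force: 0.0
```

```bash
python3 mv.py -146 -22 17.2 90; python3 - <<'E'
from h import *
f=grab('top'); np.savez('top3.npz',**f); g=grab('scene'); np.savez('sc3.npz',**g)
a=cv2.resize(f['frame'][150:300,180:340],None,fx=2.5,fy=2.5); b=cv2.resize(g['frame'][140:300,170:330],(400,375))
cv2.imwrite('pics/a3.png',np.hstack([a,b])[:,:,::-1])
E
```

```text
t 7.43 cut [-146.   -21.4   59.8] tooly yaw 89.83 tilt [ 0.  0. -1.] F_cut [-0.75  0.31  0.42] op 0.0457 q [ 0.02  0.13  2.07  0.    0.95 -2.04]
shift [-0.0001 -0.0013  0.0852] turn [ 0.      0.     -0.0005] rows>= 1.0213992307404136 0.024398182817707215
```

View pics/a3.png

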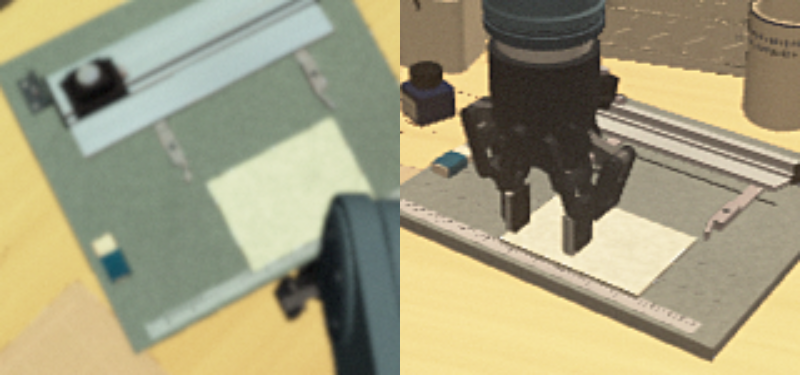

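The top half shows the board's far corners at (207,183) and (332,118) and its near-left corner at (250,272). It sits lined up between the guide tips at (187,178) and (333,107).

Call:
send_rows --pt "0 -0.001 0.04 0 0 0 0.53" --pt "0 -0.001 0.07 0 0 0 0.53" --pt "0 -0.001 0.083 0 0 0 0.53" --pt "0 -0.001 0.0855 0 0 0 0.53" --pt "0 -0.001 0.0855 0 0 0 0.53" --pt "0 -0.001 0.0855 0 0 0 0.53"

```text
t: 8.03
ee_pos: [0.4224, 0.1243, 0.0175]
tool_rot: [-0.244, 0.97, -0.0, 0.0]
contact_force: [-0.4, -0.0, 0.5]
opening: 0.0449
grasp_force: 0.0
```

```bash
python3 - <<'E'
from loc import *
from mv import *
st()
f=dict(np.load('top3.npz')); cut=lambda P:(RC.inv().apply(P-C)*1000).round(1)
p=lambda L:[(180+x/2.5,150+y/2.5) for x,y in L]
print('board',cut(onz(f,p([(207,183),(332,118),(250,272)]),.023)).tolist(),'tips',cut(onz(f,p([(187,178),(333,107)]),.028)).tolist())
E
```

```text
t 8.03 cut [-145.6  -22.3   17.5] tooly yaw 89.98 tilt [ 6.e-04 -3.e-04 -1.e+00] F_cut [-0.36  0.17  0.5 ] op 0.0449 q [ 0.02  0.22  2.08 -0.    0.85 -2.05]
board [[-37.1, 40.6, 23.0], [-37.9, -88.8, 23.0], [-125.0, 43.8, 23.0]] tips [[-24.8, 54.9, 28.0], [-29.6, -93.4, 28.0]]
```

Call:
send_rows --pt "-0.005 0 0 0 0 0 0.53" --pt "-0.01 0 0 0 0 0 0.53" --pt "-0.015 0 0 0 0 0 0.53" --pt "-0.02 0 0 0 0 0 0.53" --pt "-0.024 0 0 0 0 0 0.53" --pt "-0.028 0 0 0 0 0 0.53" --pt "-0.032 0 0 0 0 0 0.53" --pt "-0.036 0 0 0 0 0 0.53" --pt "-0.04 0 0 0 0 0 0.53"

```text
t: 8.78
ee_pos: [0.4396, 0.1339, 0.017]
tool_rot: [-0.244, 0.97, 0.0, -0.0]
contact_force: [-0.8, -0.6, 0.4]
opening: 0.0453
grasp_force: 0.5
```

Call:
send_rows --pt "-0.004 0 0 0 0 0 0.53" --pt "-0.008 0 0 0 0 0 0.53" --pt "-0.012 0 0 0 0 0 0.53"

```text
t: 9.03
ee_pos: [0.445, 0.1367, 0.017]
tool_rot: [-0.244, 0.97, 0.0, -0.0]
contact_force: [-0.4, -0.6, 0.3]
opening: 0.0455
grasp_force: 0.3
```

Call:
send_rows --pt "-0.004 0 0 0 0 0 0.53" --pt "-0.008 0 0 0 0 0 0.53" --pt "-0.012 0 0 0 0 0 0.53"

```text
t: 9.28
ee_pos: [0.4488, 0.1394, 0.0167]
tool_rot: [-0.245, 0.97, 0.0, -0.002]
contact_force: [-8.2, -1.9, 6.8]
opening: 0.0452
grasp_force: 4.0
```

```bash
python3 mv.py
```

```text
t 9.28 cut [-115.2  -21.5   16.7] tooly yaw 90.02 tilt [-0.0031  0.0011 -1.    ] F_cut [-8.16  2.18  6.81] op 0.0452 q [ 0.05  0.28  2.   -0.    0.87 -2.02]
```

Call:
send_rows --pt "0.001 0.003 -0.001 0 0 0 0.53" --pt "0.001 0.006 -0.001 0 0 0 0.53" --pt "0.001 0.006 -0.001 0 0 0 0.53"

```text
t: 9.53
ee_pos: [0.4485, 0.1421, 0.0176]
tool_rot: [-0.244, 0.97, -0.0, 0.0]
contact_force: [-0.7, -0.3, 0.5]
opening: 0.0449
grasp_force: 0.1
```

```bash
python3 mv.py; python3 - <<'E'
from h import *
f=grab('top'); np.savez('top4.npz',**f); g=grab('scene'); np.savez('sc4.npz',**g)
a=cv2.resize(f['frame'][160:280,210:340],None,fx=3.07,fy=3.07,interpolation=2); b=cv2.resize(g['frame'][170:282,210:330],(400,368),interpolation=2)
cv2.imwrite('pics/a4.png',np.hstack([a,b])[:,:,::-1])
E
```

```text
t 9.53 cut [-114.1  -19.    17.6] tooly yaw 90.00 tilt [ 9.e-04 -3.e-04 -1.e+00] F_cut [-0.82  0.06  0.45] op 0.0449 q [ 0.05  0.27  2.    0.    0.86 -2.01]
```

View pics/a4.png

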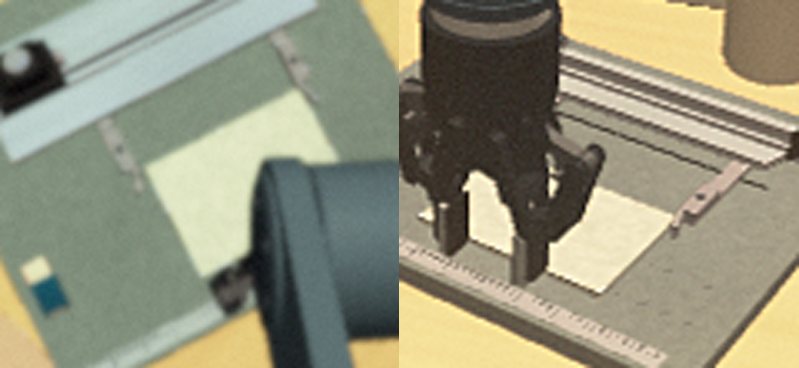

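The top half shows the board's far-right corner at (298,92) on the right guide's flare and a gap at the left near (140,165). So the board must go a few mm left as it advances.

Call:
send_rows --pt "-0.004 0.001 0 0 0 0 0.53" --pt "-0.007 0.003 0 0 0 0 0.53" --pt "-0.01 0.005 0 0 0 0 0.53"

```text
t: 9.88
ee_pos: [0.4518, 0.1466, 0.0176]
tool_rot: [-0.244, 0.97, -0.0, 0.0]
contact_force: [0.5, -0.6, 0.4]
opening: 0.0452
grasp_force: 0.2
```

Call:
send_rows --pt "-0.003 0.001 0 0 0 0 0.53" --pt "-0.006 0.002 0 0 0 0 0.53"

```text
t: 10.05
ee_pos: [0.4537, 0.1489, 0.0176]
tool_rot: [-0.245, 0.97, -0.0, 0.0]
contact_force: [0.2, -0.3, 1.0]
opening: 0.0452
grasp_force: 0.3
```

```bash
python3 mv.py
```

```text
t 10.05 cut [-106.3  -15.5   17.6] tooly yaw 90.01 tilt [-0.e+00 -1.e-04 -1.e+00] F_cut [ 0.06 -0.32  0.95] op 0.0452 q [ 0.07  0.29  1.98 -0.    0.87 -2.  ]
```

Call:
send_rows --pt "-0.004 0 0 0 0 0 0.53" --pt "-0.008 0 0 0 0 0 0.53" --pt "-0.012 0 0 0 0 0 0.53"

```text
t: 10.3
ee_pos: [0.4591, 0.1517, 0.0175]
tool_rot: [-0.244, 0.97, 0.0, 0.0]
contact_force: [-0.8, -1.2, -1.0]
opening: 0.0449
grasp_force: 0.3
```

Call:
send_rows --pt "-0.004 0 0 0 0 0 0.53" --pt "-0.008 0 0 0 0 0 0.53" --pt "-0.012 0 0 0 0 0 0.53"

```text
t: 10.55
ee_pos: [0.4644, 0.1545, 0.0175]
tool_rot: [-0.244, 0.97, 0.0, 0.0]
contact_force: [-0.6, 0.6, -0.4]
opening: 0.0452
grasp_force: 0.3
```

Call:
send_rows --pt "-0.004 0 0 0 0 0 0.53" --pt "-0.008 0 0 0 0 0 0.53" --pt "-0.012 0 0 0 0 0 0.53"

```text
t: 10.8
ee_pos: [0.4696, 0.1574, 0.0175]
tool_rot: [-0.244, 0.97, -0.0, -0.0]
contact_force: [-0.5, 0.3, -1.2]
opening: 0.0454
grasp_force: 0.2
```

```bash
python3 mv.py; python3 - <<'E'
from h import *
f=grab('top'); np.savez('top5.npz',**f); g=grab('scene'); np.savez('sc5.npz',**g)
a=cv2.resize(f['frame'][150:270,210:340],None,fx=3.07,fy=3.07,interpolation=2); b=cv2.resize(g['frame'][170:282,210:330],(400,368),interpolation=2)
cv2.imwrite('pics/a5.png',np.hstack([a,b])[:,:,::-1])
E
```

```text
t 10.80 cut [-88.3 -15.6  17.5] tooly yaw 90.00 tilt [-0. -0. -1.] F_cut [-0.29  0.51 -1.19] op 0.0454 q [ 0.08  0.32  1.94 -0.    0.88 -1.98]
```

View pics/a5.png

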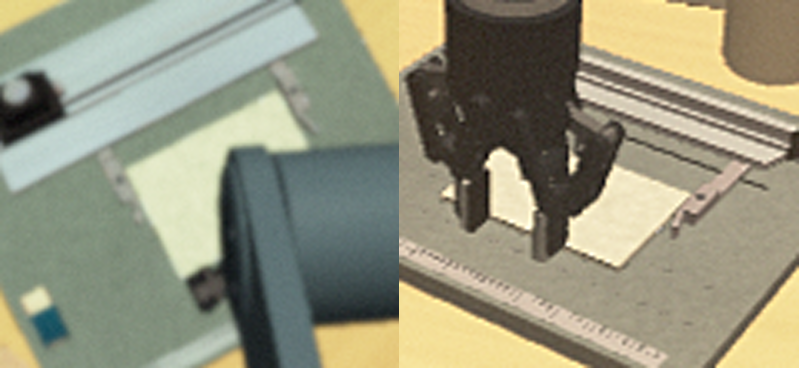

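The top half shows the board's far edge between the guides, from (128,168) to (277,92), and square to them. I'll continue.

Call:
send_rows --pt "-0.005 0 0 0 0 0 0.53" --pt "-0.01 0 0 0 0 0 0.53" --pt "-0.015 0 0 0 0 0 0.53" --pt "-0.02 0 0 0 0 0 0.53"

```text
t: 11.23
ee_pos: [0.4786, 0.1622, 0.0176]
tool_rot: [-0.244, 0.97, -0.0, 0.0]
contact_force: [-0.1, -0.3, -0.2]
opening: 0.0453
grasp_force: 0.1
```

Call:
send_rows --pt "-0.005 0 0 0 0 0 0.53" --pt "-0.01 0 0 0 0 0 0.53" --pt "-0.015 0 0 0 0 0 0.53" --pt "-0.02 0 0 0 0 0 0.53"

```text
t: 11.57
ee_pos: [0.4873, 0.1669, 0.0175]
tool_rot: [-0.244, 0.97, 0.0, -0.0]
contact_force: [-0.3, 0.4, 0.2]
opening: 0.0454
grasp_force: 0.2
```

Call:
send_rows --pt "-0.005 0 0 0 0 0 0.53" --pt "-0.01 0 0 0 0 0 0.53" --pt "-0.015 0 0 0 0 0 0.53" --pt "-0.02 0 0 0 0 0 0.53"

```text
t: 11.9
ee_pos: [0.4961, 0.1716, 0.0175]
tool_rot: [-0.244, 0.97, -0.0, -0.0]
contact_force: [-0.1, -0.9, 0.9]
opening: 0.0453
grasp_force: 0.2
```

Call:
send_rows --pt "-0.005 0 0 0 0 0 0.53" --pt "-0.01 0 0 0 0 0 0.53" --pt "-0.015 0 0 0 0 0 0.53" --pt "-0.02 0 0 0 0 0 0.53"

```text
t: 12.23
ee_pos: [0.5049, 0.1764, 0.0175]
tool_rot: [-0.244, 0.97, -0.0, -0.0]
contact_force: [-0.5, 0.5, -0.3]
opening: 0.0452
grasp_force: 0.2
```

Call:
send_rows --pt "-0.005 0 0 0 0 0 0.53" --pt "-0.01 0 0 0 0 0 0.53" --pt "-0.015 0 0 0 0 0 0.53" --pt "-0.02 0 0 0 0 0 0.53"

```text
t: 12.57
ee_pos: [0.5137, 0.1811, 0.0175]
tool_rot: [-0.244, 0.97, 0.0, -0.0]
contact_force: [-1.1, -0.8, 0.1]
opening: 0.0454
grasp_force: 0.2
```

```bash
python3 mv.py
```

```text
t 12.57 cut [-38.3 -15.6  17.5] tooly yaw 90.00 tilt [-0.  0. -1.] F_cut [-1.36 -0.18  0.06] op 0.0454 q [ 0.12  0.41  1.81  0.    0.92 -1.94]
```

Call:
send_rows --pt "-0.004 0 0 0 0 0 0.53" --pt "-0.008 0 0 0 0 0 0.53" --pt "-0.012 0 0 0 0 0 0.53" --pt "-0.016 0 0 0 0 0 0.53"

```text
t: 12.9
ee_pos: [0.5207, 0.1849, 0.0175]
tool_rot: [-0.244, 0.97, -0.0, -0.0]
contact_force: [-0.7, 0.7, -0.4]
opening: 0.0456
grasp_force: 0.2
```

Call:
send_rows --pt "-0.003 0 0 0 0 0 0.53" --pt "-0.006 0 0 0 0 0 0.53" --pt "-0.009 0 0 0 0 0 0.53"

```text
t: 13.15
ee_pos: [0.5246, 0.187, 0.0175]
tool_rot: [-0.244, 0.97, -0.0, -0.0]
contact_force: [0.5, -0.4, 0.1]
opening: 0.0455
grasp_force: 0.2
```

Call:
send_rows --pt "-0.002 0 0 0 0 0 0.53" --pt "-0.004 0 0 0 0 0 0.53"

```text
t: 13.32
ee_pos: [0.5263, 0.1879, 0.0175]
tool_rot: [-0.244, 0.97, -0.0, -0.0]
contact_force: [0.1, -0.7, 0.2]
opening: 0.0455
grasp_force: 0.2
```

Call:
send_rows --pt "-0.002 0 0 0 0 0 0.53" --pt "-0.003 0 0 0 0 0 0.53"

```text
t: 13.48
ee_pos: [0.5277, 0.1886, 0.0175]
tool_rot: [-0.244, 0.97, -0.0, 0.0]
contact_force: [-0.9, -0.2, -0.2]
opening: 0.0452
grasp_force: 0.2
```

Call:
send_rows --pt "-0.002 0 0 0 0 0 0.53" --pt "-0.003 0 0 0 0 0 0.53"

```text
t: 13.65
ee_pos: [0.5289, 0.1893, 0.0175]
tool_rot: [-0.244, 0.97, 0.0, 0.0]
contact_force: [0.3, -0.4, -0.4]
opening: 0.0454
grasp_force: 0.2
```

```bash
python3 mv.py
```

```text
t 13.65 cut [-20.9 -15.6  17.5] tooly yaw 90.00 tilt [ 0. -0. -1.] F_cut [ 0.1 -0.5 -0.4] op 0.0454 q [ 0.13  0.44  1.77  0.    0.94 -1.93]
```

Call:
send_rows --pt "-0.002 0 0 0 0 0 0.53" --pt "-0.003 0 0 0 0 0 0.53"

```text
t: 13.82
ee_pos: [0.5303, 0.1901, 0.0176]
tool_rot: [-0.244, 0.97, 0.0, 0.0]
contact_force: [-0.4, 0.3, -1.2]
opening: 0.0452
grasp_force: 0.2
```

Call:
send_rows --pt "-0.002 0 0 0 0 0 0.53" --pt "-0.003 0 0 0 0 0 0.53"

```text
t: 13.98
ee_pos: [0.5316, 0.1908, 0.0176]
tool_rot: [-0.244, 0.97, -0.0, 0.0]
contact_force: [0.5, -0.1, 0.3]
opening: 0.045
grasp_force: 0.2
```

Call:
send_rows --pt "-0.001 0 0 0 0 0 0.53" --pt "-0.002 0 0 0 0 0 0.53"

```text
t: 14.15
ee_pos: [0.5324, 0.1912, 0.0175]
tool_rot: [-0.244, 0.97, -0.0, -0.0]
contact_force: [-1.1, -0.4, 0.5]
opening: 0.045
grasp_force: 0.2
```

Call:
send_rows --pt "-0.001 0 0 0 0 0 0.53" --pt "-0.002 0 0 0 0 0 0.53"

```text
t: 14.32
ee_pos: [0.5333, 0.1917, 0.0175]
tool_rot: [-0.244, 0.97, -0.0, -0.0]
contact_force: [-0.2, -0.5, 0.1]
opening: 0.0453
grasp_force: 0.2
```

Call:
send_rows --pt "-0.001 0 0 0 0 0 0.53" --pt "-0.002 0 0 0 0 0 0.53"

```text
t: 14.48
ee_pos: [0.5342, 0.1922, 0.0175]
tool_rot: [-0.244, 0.97, -0.0, -0.0]
contact_force: [-0.1, -0.1, 0.4]
opening: 0.0451
grasp_force: 0.2
```

Call:
send_rows --pt "-0.001 0 0 0 0 0 0.53" --pt "-0.002 0 0 0 0 0 0.53"

```text
t: 14.65
ee_pos: [0.5351, 0.1926, 0.0175]
tool_rot: [-0.244, 0.97, -0.0, 0.0]
contact_force: [-1.1, -0.6, -0.9]
opening: 0.0452
grasp_force: 0.2
```

Call:
send_rows --pt "-0.001 0 0 0 0 0 0.53" --pt "-0.002 0 0 0 0 0 0.53"

```text
t: 14.82
ee_pos: [0.5357, 0.1931, 0.0174]
tool_rot: [-0.244, 0.97, 0.0, -0.0]
contact_force: [-1.8, -0.9, 0.7]
opening: 0.0449
grasp_force: 1.0
```

Call:
send_rows --pt "-0.001 0 0 0 0 0 0.53" --pt "-0.002 0 0 0 0 0 0.53"

```text
t: 14.98
ee_pos: [0.5359, 0.1933, 0.0173]
tool_rot: [-0.244, 0.97, -0.0, -0.001]
contact_force: [-5.3, -3.0, 3.5]
opening: 0.0452
grasp_force: 2.9
```

```bash
python3 mv.py; python3 - <<'E'
from h import *
f=grab('top'); np.savez('top6.npz',**f); g=grab('scene'); np.savez('sc6.npz',**g)
a=cv2.resize(f['frame'][130:250,210:340],None,fx=3.07,fy=3.07,interpolation=2); b=cv2.resize(g['frame'][160:272,210:330],(400,368),interpolation=2)
cv2.imwrite('pics/a6.png',np.hstack([a,b])[:,:,::-1])
E
```

```text
t 14.98 cut [-12.9 -15.4  17.3] tooly yaw 90.00 tilt [-2.2e-03  5.0e-04 -1.0e+00] F_cut [-6.12 -0.14  3.52] op 0.0452 q [ 0.14  0.45  1.75 -0.    0.95 -1.93]
```

View pics/a6.png

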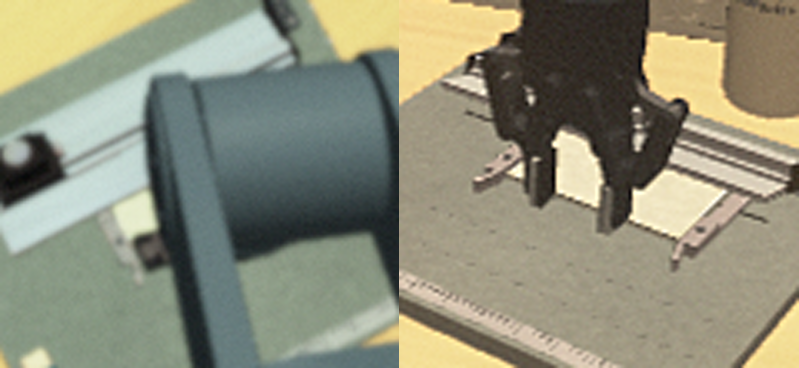

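The board's near edge lies between the guides, its far part is under the bar, and contact force at the stop has built up. I'll seat it with slightly more force, then back off.

Call:
send_rows --pt "-0.0015 0 0 0 0 0 0.53" --pt "-0.0015 0 0 0 0 0 0.53"

```text
t: 15.25
ee_pos: [0.536, 0.1934, 0.0172]
tool_rot: [-0.245, 0.97, -0.0, -0.002]
contact_force: [-6.6, -3.2, 4.9]
opening: 0.0454
grasp_force: 3.6
```

Call:
send_rows --pt "0.004 0 -0.001 0 0 0 0.53" --pt "0.02 0 -0.001 0 0 0 0.53" --pt "0.08 0 -0.002 0 0 0 0" --pt "0.16 0 -0.02 0 0 0 0" --pt "0.24 0 -0.1 0 0 0 0" --pt "0.32 0 -0.18 0 0 0 0" --pt "0.32 0 -0.24 0 0 0 0" --pt "0.32 0 -0.24 0 0 0 0" --pt "0.32 0 -0.24 0 0 0 0"

```text
t: 16.0
ee_pos: [0.3984, 0.1177, 0.1413]
tool_rot: [-0.244, 0.97, -0.001, 0.004]
contact_force: [1.0, 0.3, -0.6]
opening: 0.0001
grasp_force: 0.0
```

```bash
python3 - <<'E'
from loc import *
from mv import *
st()
f=grab('top'); np.savez('top7.npz',**f); g=grab('scene'); np.savez('sc7.npz',**g)
a=cv2.resize(f['frame'][120:240,195:325],None,fx=3.07,fy=3.07,interpolation=2); b=cv2.resize(g['frame'][160:272,210:330],(400,368),interpolation=2)
cv2.imwrite('pics/a7.png',np.hstack([a,b])[:,:,::-1])
# bar apron depth points along front
cut=lambda P:(RC.inv().apply(P-C)*1000).round(1)
for y in (60,20,-20,-60):
  for x in (32,38,45,52): 
    w=C+RC.apply(np.array([x,y,48])/1000); uv=proj(f,w)[0]; print(cut(depthpts(f,uv))[0],end=' ')
  print()
E
```

```text
t 16.00 cut [-169.8  -16.8  141.3] tooly yaw 89.97 tilt [ 0.0079 -0.0042 -1.    ] F_cut [ 1.01 -0.24 -0.56] op 0.0001 q [-0.   -0.09  2.08  0.    1.14 -2.06]
[33.3 59.8 54.6] [39.5 61.5 52.4] [46.9 60.1 48.3] [55.4 60.6 43.2] 
[33.1 19.9 50.8] [38.9 22.  52.6] [46.2 20.5 49.7] [54.6 20.9 46. ] 
[ 32.5 -19.9  51.4] [ 38.4 -18.   52.1] [ 45.7 -19.5  49.7] [ 54.1 -19.3  46.1] 
[ 32.7 -57.7  53.7] [ 39.8 -59.2  52.3] [ 46.4 -58.3  47.9] [ 53.7 -60.1  45.2]
```

View pics/a7.png

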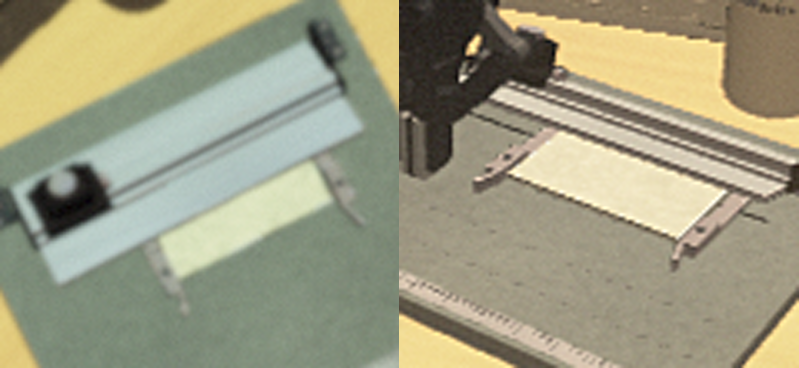

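The board sits square between the guides, with its near edge in the top half running from (175,277) to (330,203). Now I'll press the bar's apron at its middle.

```bash
python3 mv.py 38 0 141 90;
```

```text
t 16.10 cut [-170.8  -15.9  138. ] tooly yaw 89.98 tilt [ 0.0028 -0.0013 -1.    ] F_cut [ 0.68  0.74 -0.38] op -0.0002 q [ 0.   -0.08  2.08  0.    1.14 -2.06]
shift [-0.4175  0.032  -0.0048] turn [-0.0002  0.0004 -0.0001] rows>= 5.021523683021361 0.025027703211301922
```

Call:
send_rows --pt "-0.417 0.032 0 0 0 0 0" --pt "-0.417 0.032 0 0 0 0 0" --pt "-0.417 0.032 0 0 0 0 0" --pt "-0.417 0.032 0 0 0 0 0" --pt "-0.417 0.032 0 0 0 0 0" --pt "-0.417 0.032 0 0 0 0 0" --pt "-0.417 0.032 0.07 0 0 0 0" --pt "-0.417 0.032 0.13 0 0 0 0" --pt "-0.417 0.032 0.15 0 0 0 0" --pt "-0.417 0.032 0.15 0 0 0 0" --pt "-0.417 0.032 0.15 0 0 0 0"

```text
t: 17.02
ee_pos: [0.5718, 0.2309, 0.0614]
tool_rot: [-0.244, 0.97, 0.0, -0.001]
contact_force: [0.2, -0.3, 0.9]
opening: -0.0002
grasp_force: 0.0
```

```bash
python3 mv.py 38 0 40 90;
```

```text
t 17.02 cut [36.5  0.7 61.4] tooly yaw 90.00 tilt [-2.4e-03  8.0e-04 -1.0e+00] F_cut [ 0.06 -0.4   0.88] op -0.0002 q [ 0.19  0.47  1.61  0.    1.07 -1.87]
shift [-0.0031 -0.0014  0.0428] turn [ 0.0001 -0.0004  0.    ] rows>= 0.515362230133335 0.020219954503057008
```

Down to about z=36 mm, then smaller steps.

Call:
send_rows --pt "0 0 0.008 0 0 0 0" --pt "0 0 0.016 0 0 0 0" --pt "0 0 0.022 0 0 0 0" --pt "0 0 0.028 0 0 0 0" --pt "0 0 0.034 0 0 0 0" --pt "0 0 0.04 0 0 0 0" --pt "0 0 0.044 0 0 0 0"

```text
t: 17.6
ee_pos: [0.5724, 0.2309, 0.0403]
tool_rot: [-0.244, 0.97, -0.0, -0.0]
contact_force: [-1.0, -0.4, 0.6]
opening: 0.0001
grasp_force: 0.5
```

Call:
send_rows --pt "0 0 0.003 0 0 0 0" --pt "0 0 0.005 0 0 0 0"

```text
t: 17.77
ee_pos: [0.5725, 0.231, 0.0378]
tool_rot: [-0.244, 0.97, 0.0, -0.0]
contact_force: [-0.1, -0.2, 1.1]
opening: -0.0002
grasp_force: 0.4
```

Call:
send_rows --pt "0 0 0.002 0 0 0 0" --pt "0 0 0.004 0 0 0 0"

```text
t: 17.93
ee_pos: [0.5726, 0.2311, 0.036]
tool_rot: [-0.244, 0.97, 0.0, 0.0]
contact_force: [0.8, -1.2, 0.6]
opening: -0.0003
grasp_force: 0.4
```

```bash
python3 mv.py
```

```text
t 17.93 cut [37.3  0.4 36. ] tooly yaw 90.00 tilt [ 1.e-04 -0.e+00 -1.e+00] F_cut [ 0.12 -1.41  0.65] op -0.0003 q [ 0.19  0.51  1.62  0.    1.02 -1.87]
```

Call:
send_rows --pt "0 0 0.002 0 0 0 0" --pt "0 0 0.004 0 0 0 0"

```text
t: 18.1
ee_pos: [0.5726, 0.231, 0.034]
tool_rot: [-0.244, 0.97, 0.0, 0.0]
contact_force: [-0.2, -1.3, 1.1]
opening: -0.0004
grasp_force: 0.4
```

Call:
send_rows --pt "0 0 0.002 0 0 0 0" --pt "0 0 0.004 0 0 0 0"

```text
t: 18.27
ee_pos: [0.5726, 0.231, 0.032]
tool_rot: [-0.244, 0.97, -0.0, 0.0]
contact_force: [-1.2, -0.9, 0.6]
opening: -0.0
grasp_force: 0.4
```

Call:
send_rows --pt "0 0 0.001 0 0 0 0" --pt "0 0 0.002 0 0 0 0"

```text
t: 18.43
ee_pos: [0.5726, 0.231, 0.031]
tool_rot: [-0.244, 0.97, -0.0, -0.0]
contact_force: [-0.1, -0.2, 1.0]
opening: 0.0003
grasp_force: 0.4
```

Call:
send_rows --pt "0 0 0.001 0 0 0 0" --pt "0 0 0.002 0 0 0 0"

```text
t: 18.6
ee_pos: [0.5726, 0.231, 0.03]
tool_rot: [-0.244, 0.97, -0.0, -0.0]
contact_force: [-0.6, -0.3, 0.7]
opening: -0.0002
grasp_force: 0.4
```

Call:
send_rows --pt "0 0 0.001 0 0 0 0" --pt "0 0 0.002 0 0 0 0"

```text
t: 18.77
ee_pos: [0.5726, 0.231, 0.0291]
tool_rot: [-0.244, 0.97, -0.0, -0.0]
contact_force: [-2.8, -0.8, 7.7]
opening: -0.0002
grasp_force: 4.1
```

Call:
send_rows --pt "0 0 0.001 0 0 0 0" --pt "0 0 0.002 0 0 0 0"

```text
t: 18.93
ee_pos: [0.5726, 0.231, 0.029]
tool_rot: [-0.245, 0.97, -0.0, -0.0]
contact_force: [-6.1, -2.4, 12.6]
opening: -0.0001
grasp_force: 6.5
```

Firm stop at z = 29.0 mm, which is the board top plus the 6 mm apron. I'll lift off and check by depth, since the picture allowance is already used up: I viewed 11, one over the limit.

Call:
send_rows --pt "0 0 -0.01 0 0 0 0" --pt "0 0 -0.06 0 0 0 0" --pt "0 0 -0.14 0 0 0 0" --pt "0 0 -0.22 0 0 0 0" --pt "0.1 0 -0.25 0 0 0 0" --pt "0.2 0 -0.25 0 0 0 0" --pt "0.3 0 -0.25 0 0 0 0" --pt "0.4 0 -0.25 0 0 0 0" --pt "0.45 0 -0.25 0 0 0 0" --pt "0.45 0 -0.25 0 0 0 0" --pt "0.45 0 -0.25 0 0 0 0"

```text
t: 19.85
ee_pos: [0.371, 0.1234, 0.1524]
tool_rot: [-0.244, 0.97, -0.0, -0.001]
contact_force: [-0.7, -0.2, -0.3]
opening: 0.0001
grasp_force: 0.0
```

```bash
python3 - <<'E'
from loc import *
from mv import *
st()
f=grab('top'); f0=dict(np.load('top0.npz')); cut=lambda P:(RC.inv().apply(P-C)*1000).round(1)
for y in (60,20,-20,-60):
  for x in (35,42,50): 
    uv=proj(f,C+RC.apply(np.array([x,y,29])/1000))[0]; print(cut(depthpts(f,uv))[0],end=' ')
  print()
l,s=board(f,thr=190); uv=proj(f,C+RC.apply(np.array([8,-18,23])/1000))[0].astype(int); i=l[uv[1],uv[0]]
m=(l==i)&(i>0)
if m.any():
    r=rect(f,m,.023); print('board visible',r,cut(np.r_[np.array(r[0])/1000,.023]))
    p=cut(onz(f,np.argwhere(m)[:,::-1],.023)); print('near edge x by y:',[(yy,np.percentile(p[abs(p[:,1]-yy)<8,0],3).round(1)) for yy in (-65,-40,-15,10,30)])
for n,b in(('eraser',(235,272,210,242)),('bottle',(228,258,150,182))):
    print(n,'change',np.abs(f['frame'][b[0]:b[1],b[2]:b[3]].astype(int)-f0['frame'][b[0]:b[1],b[2]:b[3]]).mean().round(2))
E
```

```text
t 19.85 cut [-191.3    1.2  152.4] tooly yaw 89.96 tilt [-1.6e-03  4.0e-04 -1.0e+00] F_cut [-0.74  0.13 -0.27] op 0.0001 q [ 0.02 -0.16  2.12 -0.    1.18 -2.05]
[36.7 60.2 30.3] [45.  60.9 29.1] [52.1 59.8 28.9] 
[36.2 19.6 29.6] [44.4 20.3 29.1] [52.5 21.3 30. ] 
[ 36.7 -19.3  29.7] [ 43.6 -20.3  31.3] [ 51.9 -19.5  31.1] 
[ 37.1 -58.5  29.7] [ 44.4 -59.9  29.2] [ 52.4 -58.8  30.6] 
board visible ((560.681396484375, 204.73202514648438), (31.755565643310547, 130.1243896484375), 27.44083595275879) [ 14.3 -17.1  23. ]
near edge x by y: [(-65, np.float64(-0.9)), (-40, np.float64(0.1)), (-15, np.float64(-0.7)), (10, np.float64(-0.4)), (30, np.float64(0.4))]
eraser change 6.27
bottle change 5.69
```

```bash
python3 -c "
from bench import job; print(job.close_job())"
```

```text
the job is handed in; nothing more can be done
None
```

The job is handed in: the board is between the guides and against the stop strip, the bar is folded flat onto it, and the eraser and ink bottle were not touched. The hardest push on the board was about 8 N. I viewed 11 pictures, one over the limit of 10.

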